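# Clear the chopping block with the bench scraper

## Task

Lift the bench scraper off its hook and use its blade to sweep the four carrot rounds off the chopping block into the baking tin beside it, without the gripper touching the carrots. Then hang the scraper back on its free hook by the slot, let go of it, and leave everything else where it is.

Things in the scene. Friction and masses are not known exactly. Their poses are not given: they have to be found in the camera images.
- scraper: Steel bench scraper, 220 g, hanging upright, handle on top, lower edge 80 mm above the worktop, same front and back. Origin: middle of the lower edge; x normal to the blade, y along the handle, z up. Blade 140 mm wide (y), 110 high, 3 thick. Handle: dark wood block 140 long (y), 22 thick (x), z = 108 to 136 mm. Hanging slot in the blade: y = -25 to 25, z = 72 to 100 mm; the hook goes through it.
- scraper_slot (a point): Middle of the upper edge of the scraper's hanging slot (where it bears on the hook): scraper z = 100 mm. Axes as the scraper's. The upturned hook tip stands in front of the blade up to 12 mm above this level.
- scraper_handle (a point): Centre of the scraper's wooden handle: scraper z = 122 mm. Axes as the scraper's. In its middle, fingers reaching below the handle would meet the hook's tip; from 30 to 55 mm either side of the middle the handle is free for a grasp across its 22 mm, from above.
- rack: Fixed steel utensil rack: two feet 125 mm long (x), 12 high at y = -155 and 155 mm, thin posts, a 12 mm rail along y, centre at z = 174 mm, and two flat strap hooks towards its -x side (to the robot) at y = -90 and 90 mm. Origin: on the worktop under the middle of the rail. The scraper hangs on one hook, the biscuit cutter on the other; which is which varies.
- hook_right (a point): Point on the top face of a hook's arm: rack x = -45, y = -90, z = 180 mm; axes as the rack's. Each hook is a steel strap 20 mm wide (y), 3 thick: a level arm from the rail to 31 mm in front (-x) of this point, then an upturned tip 3 mm thick ending 12 mm above the arm's top face. The scraper hangs within 15 mm of this point along the arm.
- hook_left (a point): The same point on the hook at rack y = +90 mm.
- block: Fixed wooden chopping block, 340 mm (x) by 240 mm (y), 40 mm high. Origin: centre of its underside. The baking tin stands 4 mm off one of its long sides (block +y or -y, varies) and a wire cooling rack off the other, both in line with the block.
- tin: Fixed aluminium baking tin, outside 240 mm (x) by 150 mm (y), walls 3 mm thick and 28 mm high (12 mm lower than the block's top), floor 3 mm thick. Origin: centre of its underside; axes parallel to the block's; its centre is 199 mm from the block's.
- cooling_rack: Fixed wire cooling rack, 240 by 150 mm, 20 mm high, on the other side of the block from the tin. Origin: centre of its underside. Nothing belongs on it.
- carrot1: Thick round of carrot, 34 mm across and 18 mm high, about 17 g, lying flat on the block, loose. Origin: its very centre, 9 mm above the face it lies on. The four rounds lie within 55 mm (block x) and 65 mm (block y) of the block's centre.
- carrot2: Another carrot round, as carrot1.
- carrot3: Another carrot round, as carrot1.
- carrot4: Another carrot round, as carrot1.
- cutter: Bystander: plain round biscuit cutter, an aluminium band 76 mm across and 26 mm wide, hanging on the hook the scraper is not on. Origin: centre of the ring.
- knife: Bystander: paring knife, 195 mm long and 16 mm high, lying along the block's y near its +x end (120 mm or more from the block's middle line). Origin: middle of its length, underside.
- spatula: Bystander: silicone spatula with a wooden handle, 250 mm long, 18 mm high, flat on the worktop between robot and utensil rack. Origin: underside near the joint of blade and handle.
- bowl_large: Bystander: aluminium bowl, 180 mm across, 60 mm high, behind the work. Origin: centre of its underside.
- bowl_small: Bystander: smaller aluminium bowl, 140 mm across, nested in the large one. Origin: centre of its underside.
- timer: Bystander: round plastic kitchen timer, 64 mm across, 48 mm high, behind the utensil rack. Origin: centre of its underside.
There are look-alikes about, which are no part of the job. What is shaped like the scraper but green is not meant.

How it is judged:
By the outcome, as a careful person would: the job done as asked, in the order asked, and still so for the second after the job is handed in, with the robot touching nothing.
It also fails if it takes over 56 s, if anything falls off the work surface, if the arm or the gripper's body presses on something with over 40 N, if the wrist force passes 120 N, or if a joint passes its speed limit or range.

## Robot

A 7-joint arm with a two-finger parallel gripper is mounted at the origin on the work surface. World frame = base frame: x ahead of the robot, y to its left, z up, the work surface at z = 0. Lengths are in m, angles in rad, forces in N, time in s.
With the tool pointing down it reaches from about 0.4 to 0.85 m from the base axis. Payload 6.9 kg.
Tool frame: the origin (TCP) lies midway between the tips of the shut fingers; the grasp point (between the pads) lies behind it (ctrl.pinch_z is the z of the grasp point in the tool frame, in m); z points along the fingers, y is the direction in which the jaws open and shut (so a half turn about z gives the same grasp; the last joint's range is limited). The gripper opens to 85 mm and grips with 20 to 120 N. Pads are 22 mm wide; open, the fingers measure 114 mm over their backs; the gripper's body (76 mm by 85 mm) begins 54 mm behind the grasp point. The pads swing forward as they close: fully open they stand 13 mm farther back than shut.
Start: joints at [-1.016, 0.507, -0.238, 1.5, 0.126, 1.149, -0.155], TCP at [0.271, 0.563, 0.208] pointing down, gripper open.
Joint ranges: [-3.08, 3.08], [-0.24, 2.05], [-1.43, 1.35], [0, 2.5], [-1.52, 4.66], [0.17, 1.96], [-2.89, 2.89]. Speed limits (rad/s): [2.39, 2.39, 3.14, 3.14, 3.14, 3.14, 3.14].

## Interface

Orientations are given as a unit quaternion [w, x, y, z].
In Python, from station import ctrl, get_state, vision, ticket, models gives the robot as it stands. Calls block until the motion is done:
- ctrl.movep(position, orientation): joint-space move of the TCP to a pose.
- ctrl.movel(position, frame=None, max_speed=0.15): straight line of the TCP; frame=None keeps the orientation; max_speed is the mean speed in m/s.
- ctrl.set_joints(angles): joint-space move.
- ctrl.ungrasp() and ctrl.close_gripper(force=None): open the fingers fully, or close them until they stop; force is the grip in N (None keeps the last).
- ctrl.pause(seconds).
- ctrl.ik(position, orientation): joint angles nearest the present ones, or None.
- get_state(): the state.
- vision.grab_frame(name): name is "scene" or "top"; returns (picture, depth): 384x512x3 uint8, blue, green, red; 384x512 float32, m along the optical axis (not along the pixel's ray), 0 where there is no reading.
- vision.camera_info(name): a dict with "mtx" (3x3 intrinsics, pixels), "dist_coeffs" ([k1, k2, p1, p2, k3] as OpenCV has them; the pictures are not rectified), "R" (3x3) and "t" (3): a world point X has camera coordinates R X + t. Camera axes: x right, y down, z forward; pixel columns grow to the right and rows downward; lengths in m; the calibration is good to about 2 mm. A picture is of the moment at which its call begins. camera_info takes no time and is no camera call.
A pose or a line that the arm cannot do raises ctrl.Unreachable and nothing moves.
- ticket.close_job(): hands the job in, once; it reports no verdict.
Trained networks look in the newest picture that a camera, given by its name, has taken for a name from the list of things; names that differ only in an ending like _2 or _b are one class to them, and where a whole thing is asked for, a point or a joint stands for the part that bears it (a point fixed in the world has none). Each returns a list of dicts, best first, with "p" (0 to 1); they miss things now and then, are a little off and sometimes report something else, mostly with a low value. They report only what shows in the picture. A call takes as long as a camera call. They do not tell look-alikes from the thing itself.
- models.recognise(camera, target): "point" ([column, row] in pixels, amid what is visible of it).
- models.masks_of(camera, target): "mask" (384x512 bool, what is visible of it) and "point" ([column, row] in pixels, amid what is visible of it).
The state is a dict: "time": time; "qpos": joint angles; "qd": joint speeds; "tau": joint torques, N m; "tcp_pos": TCP position; "eef_rot": TCP orientation; "contact_force": force on the tool from outside, world axes, zero at the start; "wrist_torque": the same for the moment, N m; "width": finger opening in m.
Only numpy, scipy, OpenCV 4.12 (cv2) and the standard library are available. Lean on these libraries where they do the work, as an engineer would, in place of code of your own. Each camera call takes 0.05 s, during which the arm holds its last target.

## Working session

There is one attempt and no reset: what is moved stays moved. The work goes in short steps, each a Python script; the robot and the scene stay as the last script left them, time stands still between calls to the robot, and variables do not carry over. Pictures are saved under pics/ and viewed, and the job is handed in when it is done.

```bash
ls; mkdir -p pics; python3 - <<'E'
from station import ctrl,get_state,vision
import cv2
for n in("scene","top"):
    im,d=vision.grab_frame(n); cv2.imwrite(f"pics/{n}0.png",im); 
    i=vision.camera_info(n); print(n,i)
s=get_state();print(s,ctrl.pinch_z)
E
```

```text
pics
scene {'mtx': array([[455.89609449,   0.        , 256.71873728],
       [  0.        , 455.89609449, 183.51178851],
       [  0.        ,   0.        ,   1.        ]]), 'dist_coeffs': array([-0.01711313,  0.        ,  0.        ,  0.        ,  0.        ]), 'R': array([[-0.85520864,  0.51813584, -0.01238687],
       [ 0.40329019,  0.65025841, -0.64383307],
       [-0.32553832, -0.55560711, -0.76506571]]), 't': array([ 0.50506406, -0.11550279,  1.89069021])}
top {'mtx': array([[416.59214245,   0.        , 255.70039802],
       [  0.        , 416.59214245, 195.58662957],
       [  0.        ,   0.        ,   1.        ]]), 'dist_coeffs': array([0.05014531, 0.        , 0.        , 0.        , 0.        ]), 'R': array([[ 0.00271924, -0.99985402, -0.01686857],
       [-0.99713732, -0.00143643, -0.07559823],
       [ 0.07556297,  0.01702585, -0.99699567]]), 't': array([-0.03498819,  0.55016106,  1.38069789])}
{'time': 0.1, 'qpos': array([-1.01653283,  0.50822776, -0.23755544,  1.50103083,  0.1257371 ,
        1.14890051, -0.15479289]), 'qd': array([-0.00105004, -0.001201  , -0.00096161, -0.00169827,  0.00052595,
        0.0002644 , -0.00066554]), 'tau': array([-4.61192045e-03, -6.21831465e+01, -2.19512120e+00, -2.50200874e+01,
        1.23961756e-02,  7.87019671e-03, -4.34338756e-05]), 'tcp_pos': array([0.27101358, 0.56264759, 0.20753433]), 'eef_rot': array([-1.48726614e-04,  2.22476897e-01,  9.74937645e-01, -7.72090263e-04]), 'contact_force': array([ 0.80162867, -0.40989222, -0.16771305]), 'wrist_torque': array([-0.02756963, -0.05265876,  0.01754575]), 'width': 0.0852911406164423} -0.0187
```

View pics/scene0.png

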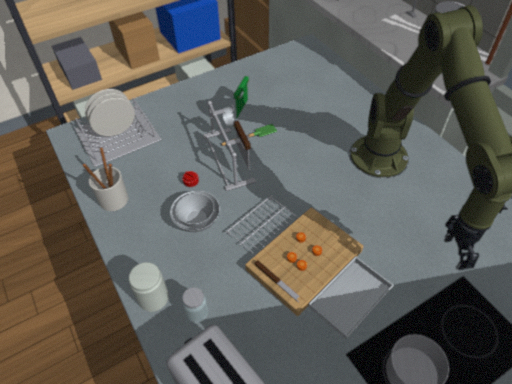

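View pics/top0.png

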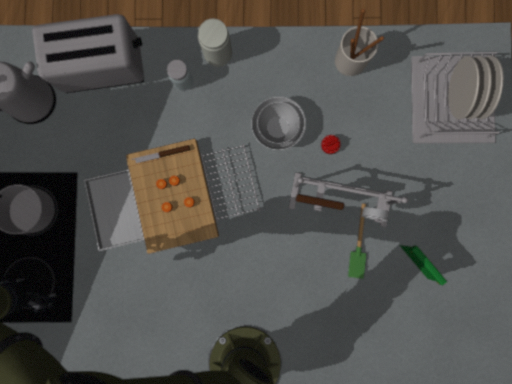

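The pictures show the tin on the left of the block (top: 115,210), carrots at about (162,184), (175,180), (167,207), (190,202), the knife at (163,154), the scraper handle at (320,202) on the robot-side left hook, and the cutter at (375,212). The green look-alike is at (424,264).

```bash
cat > h.py <<'E'
from station import ctrl,get_state,vision,ticket,models
import numpy as np,cv2
def deproj(n,uv,z=None,depth=None):
    """uv Nx2 -> world; z = plane height or depth array values"""
    i=vision.camera_info(n); uv=np.asarray(uv,float).reshape(-1,1,2)
    r=cv2.undistortPoints(uv,i["mtx"],i["dist_coeffs"]).reshape(-1,2)
    r=np.c_[r,np.ones(len(r))]; R=i["R"];t=i["t"]
    if depth is not None: return (r*np.asarray(depth)[:,None]-t)@R
    C=-R.T@t; D=r@R
    return C+D*((z-C[2])/D[:,2])[:,None]
def proj(n,X):
    i=vision.camera_info(n); 
    return cv2.projectPoints(np.asarray(X,float).reshape(-1,1,3),cv2.Rodrigues(i["R"])[0],i["t"],i["mtx"],i["dist_coeffs"])[0].reshape(-1,2)
def cloud(n,mask,d):
    v,u=np.nonzero(mask&(d>0)); return deproj(n,np.c_[u,v],depth=d[v,u])
E
python3 - <<'E'
from h import *
np.set_printoptions(precision=4,suppress=True)
fr={n:vision.grab_frame(n) for n in("top","scene")}
np.savez("f0.npz",top=fr["top"][1],scene=fr["scene"][1],timg=fr["top"][0],simg=fr["scene"][0])
out={}
for n in("top","scene"):
    d=fr[n][1]
    for t in("scraper","rack","block","tin","carrot1","cutter","knife","cooling_rack"):
        for k,m in enumerate(models.masks_of(n,t)):
            if m["p"]<.3: continue
            out[f"{n}_{t}_{k}"]=m["mask"]
            P=cloud(n,m["mask"],d)
            print(n,t,round(m["p"],2),np.round(m["point"]),m["mask"].sum(),P.shape[0] and (np.median(P,0),P.min(0),P.max(0)))
np.savez("masks0.npz",**out)
E
```

```text
top scraper 0.67 [323. 201.] 407 (array([ 0.5199, -0.2217,  0.2144]), array([ 0.4973, -0.3094, -0.0058]), array([ 0.5577, -0.1523,  0.2215]))
top scraper 0.65 [348. 191.] 1134 (array([ 0.5528, -0.3143,  0.176 ]), array([ 0.4499, -0.5255, -0.0049]), array([ 0.6279, -0.146 ,  0.1951]))
top scraper 0.58 [424. 265.] 610 (array([ 0.3346, -0.5532,  0.1311]), array([ 0.2776, -0.6127, -0.0084]), array([ 0.39  , -0.5047,  0.1412]))
top scraper 0.5 [187. 201.] 90 (array([0.5262, 0.184 , 0.0574]), array([0.5126, 0.17  , 0.0407]), array([0.5436, 0.2012, 0.0637]))
top rack 0.92 [346. 188.] 1280 (array([ 0.5542, -0.3125,  0.1747]), array([ 0.4499, -0.5448, -0.0075]), array([ 0.628 , -0.146 ,  0.2153]))
top block 0.86 [170. 198.] 6552 (array([0.5404, 0.2422, 0.0396]), array([ 0.3653,  0.0958, -0.0084]), array([0.7394, 0.3975, 0.0612]))
top tin 0.68 [113. 210.] 3441 (array([0.5019, 0.4486, 0.0035]), array([ 0.3684,  0.3331, -0.0089]), array([0.6391, 0.5531, 0.0434]))
top tin 0.52 [342. 190.] 1044 (array([ 0.5555, -0.3112,  0.1763]), array([ 0.4532, -0.5274, -0.005 ]), array([ 0.628 , -0.1493,  0.208
[... 2596 characters left out ...]
cene cutter 0.59 [228. 118.] 154 (array([ 0.4907, -0.3777,  0.1604]), array([ 0.4746, -0.4404,  0.1038]), array([ 0.5197, -0.2843,  0.213 ]))
scene cutter 0.58 [244. 144.] 368 (array([ 0.5242, -0.2098,  0.1975]), array([ 0.4011, -0.4116, -0.0046]), array([ 0.5435, -0.1495,  0.2222]))
scene knife 0.78 [275. 276.] 287 (array([0.6914, 0.2678, 0.0519]), array([0.6602, 0.187 , 0.0352]), array([0.7169, 0.3646, 0.0638]))
scene knife 0.31 [265. 133.] 216 (array([ 0.3349, -0.373 ,  0.0122]), array([ 0.278 , -0.4019, -0.005 ]), array([ 0.5259, -0.3355,  0.0245]))
scene cooling_rack 0.6 [269. 218.] 20 (array([0.5622, 0.0457, 0.0175]), array([ 0.5502,  0.0287, -0.003 ]), array([0.5948, 0.0538, 0.0248]))
```

```bash
python3 - <<'E'
from h import *
np.set_printoptions(precision=4,suppress=True)
f=np.load("f0.npz");M=np.load("masks0.npz")
def rect(P):
    r=cv2.minAreaRect((P[:,:2]*1000).astype(np.float32)); return np.round(r[0],1),np.round(r[1],1),round(r[2],2)
for n in("top","scene"):
    d=f[n]
    full=cloud(n,np.ones_like(d,bool),d)
    def box(a,b):return full[np.all((full>a)&(full<b),1)]
    H=box([.47,-.33,.2],[.58,-.13,.23])
    print(n,"handle",len(H),rect(H),np.median(H[:,2]))
    T=H[H[:,2]>.211];print("  top",len(T),rect(T),T.mean(0))
    c=T[:,:2]-T[:,:2].mean(0);w,v=np.linalg.eigh(c.T@c);print("  dir",np.degrees(np.arctan2(*v[::-1,1])), (T[:,:2]@v[:,1]).min(),(T[:,:2]@v[:,1]).max())
    Rl=box([.5,-.55,.168],[.62,-.1,.19]);
    c=Rl[Rl[:,0]>.54];
    print("  rail",len(c),rect(c),np.polyfit(c[:,1],c[:,0],1))
    B=box([.3,.05,.036],[.8,.42,.046]); print("  block",len(B),rect(B),np.median(B[:,2]))
    t=box([.3,.33,.022],[.7,.6,.034]);print("  tinrim",len(t),rect(t))
    hk=box([.45,-.45,.16],[.56,-.13,.199]);print("  hooks",len(hk)); np.savetxt(f"hk_{n}.txt",hk,fmt="%.4f")
    for k in range(5):
        key=f"{n}_carrot1_{k}"
        if key in M:
            P=cloud(n,M[key],d);P=P[P[:,2]>.053];print("  carrot",P.mean(0),rect(P))
s=f["timg"];cv2.imwrite("pics/tz.png",cv2.resize(s[150:250,280:410],None,fx=6,fy=6,interpolation=cv2.INTER_CUBIC))
s=f["simg"];cv2.imwrite("pics/sz.png",cv2.resize(s[70:200,190:290],None,fx=4.5,fy=4.5,interpolation=cv2.INTER_CUBIC))
E
```

```text
top handle 376 (array([ 519.8, -221.4]), array([138.8,  22.3]), 79.08) 0.21471920428281577
  top 337 (array([ 519.7, -221.3]), array([137.3,  22. ]), 79.11) [ 0.5194 -0.2211  0.2152]
  dir 79.0475129125517 -0.18722554531815358 -0.0499120586985847
  rail 425 (array([ 548.8, -294.1]), array([278.5,  42.9]), 79.66) [0.1552 0.6049]
  block 5800 (array([550.6, 247. ]), array([338.8, 239.6]), 13.7) 0.039996289464720496
  tinrim 417 (array([531.4, 421.9]), array([294.7, 206.1]), 13.39)
  hooks 637
  carrot [0.5272 0.1857 0.0579] (array([527.6, 185.3]), array([30.6, 29.8]), 89.01)
  carrot [0.5983 0.2353 0.058 ] (array([596.8, 235.5]), array([30.1, 29.3]), 1.16)
  carrot [0.5869 0.2779 0.058 ] (array([587. , 276.5]), array([29.2, 30.9]), 31.42)
  carrot [0.5113 0.2583 0.0577] (array([511.2, 257.8]), array([29.6, 30. ]), 89.06)
  carrot [0.6957 0.2429 0.0561] (array([687.9, 274.6]), array([ 17.3, 173.9]), 13.29)
scene handle 198 (array([ 520.1, -221.2]), array([144.3,  24.3]), 79.14) 0.21437364594780633
  top 144 (array([ 520.6, -222.2]), array([141.8,  22.5]), 79.79) [ 0.5211 -0.2179  0.2158]
  dir 79.3197527233787 -0.1927361837275624 -0.05099536646689462
  rail 189 (array([ 549.3, -290.2]), array([272.5,  43.1]), 79.46) [0.1575 0.6066]
  block 4821 (array([549.3, 249.5]), array([342.7, 245.9]), 13.65) 0.04006381278770451
  tinrim 558 (array([526.1, 427.8]), array([317.9, 207.2]), 9.08)
  hooks 304
  carrot [0.5982 0.2368 0.0581] (array([598.7, 236.5]), array([31.5, 32.6]), 35.5)
  carrot [0.6963 0.2425 0.0565] (array([689.6, 272.5]), array([ 18.7, 168.9]), 13.6)
  carrot [0.5107 0.2599 0.0579] (array([511.4, 260.7]), array([31.6, 30.2]), 2.27)
  carrot [0.5873 0.2791 0.0578] (array([586.3, 279.1]), array([32.9, 30.1]), 53.65)
  carrot [0.5269 0.1867 0.0585] (array([528.1, 186.7]), array([31.8, 33.4]), 1.17)
```

```bash
python3 -c "
import cv2,numpy as np
a=cv2.imread('pics/tz.png');b=cv2.imread('pics/sz.png');print(a.shape,b.shape)
a=cv2.resize(a,None,fx=.55,fy=.55);c=np.zeros((600,a.shape[1]+b.shape[1],3),np.uint8);c[:a.shape[0],:a.shape[1]]=a;c[:b.shape[0],a.shape[1]:]=b[:600];print(c.shape)
cv2.imwrite('pics/z1.png',np.clip(c[:, :800].astype(float)*1.6,0,255).astype(np.uint8))"
```

```text
(600, 780, 3) (585, 450, 3)
(600, 879, 3)
```

View pics/z1.png

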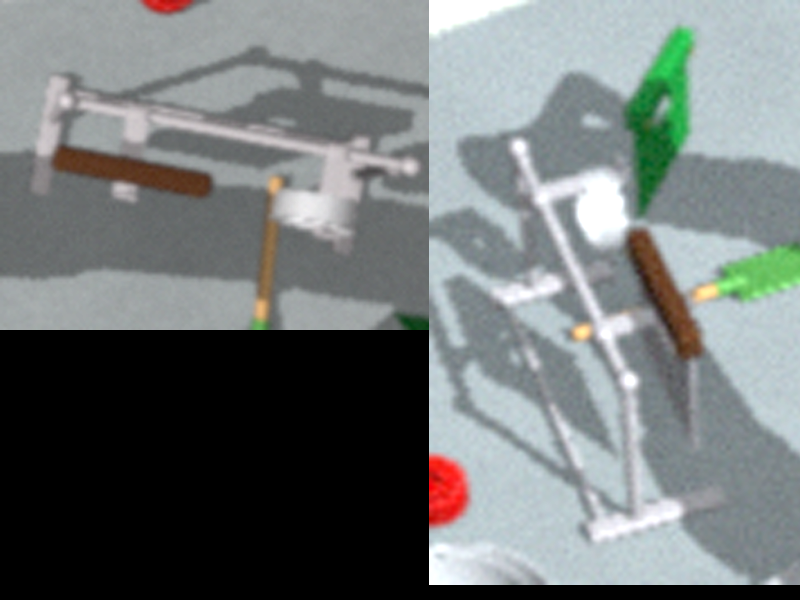

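```bash
python3 - <<'E'
from h import *
np.set_printoptions(precision=4,suppress=True)
q=quat(YAW-90)
def st(m):
    s=get_state();print(m,round(s["time"],2),s["tcp_pos"],s["contact_force"],round(s["width"],4))
ctrl.movep(GP+[0,0,.10],q);st("above")
ctrl.movel(GP+[0,0,.03],max_speed=.15);st("near")
im,d=vision.grab_frame("top");cv2.imwrite("pics/a.png",im)
im2,d=vision.grab_frame("scene");cv2.imwrite("pics/b.png",im2)
c=np.hstack([cv2.resize(im[140:260,250:400],None,fx=2.6,fy=2.6),cv2.resize(im2[60:180,180:330],None,fx=2.6,fy=2.6)]);cv2.imwrite("pics/ab.png",np.clip(c*1.5,0,255).astype(np.uint8))
E
```

```text
above 3.78 [ 0.5284 -0.1791  0.2831] [-0.5667  0.5645 -0.5447] 0.0852
near 4.4 [ 0.5283 -0.1803  0.2138] [ 0.1114 -0.1037  0.1062] 0.0852
```

View pics/ab.png

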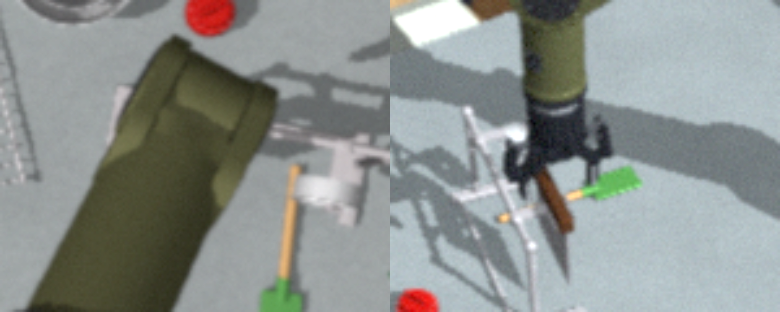

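```bash
python3 - <<'E'
from h import *
for nm,p in dict(tip=[.5283,-.1803,.2138],gpOnHandle=GP*[1,1,0]+[0,0,.216],hc=HC+[0,0,.216],ey=HC+.07*SY+[0,0,.216],emy=HC-.07*SY+[0,0,.216]).items():
    p=np.array(p)
    a=proj("scene",p)[0];print(nm,a,(a-[180,60])*2.6+[390,0])
# finger tips
for s in(-.05,.05):
    a=proj("scene",np.array([.5283,-.1803,.227])+s*SX)[0];print((a-[180,60])*2.6+[390,0])
E
```

```text
tip [244.92999055 140.18601589] [558.81797543 208.48364132]
gpOnHandle [245.00160478 139.72186286] [559.00417244 207.27684344]
hc [241.22369641 132.24116884] [549.18161066 187.82703899]
ey [247.58596248 144.83932639] [565.72350245 220.58224862]
emy [235.17743946 120.26938006] [533.4613426  156.70038817]
[592.26941691 192.67778342]
[524.31357539 210.78900377]
```

```bash
python3 - <<'E'
from h import *
im=cv2.imread("pics/b.png")
c=cv2.resize(im[95:165,205:285],None,fx=8,fy=8,interpolation=cv2.INTER_CUBIC);c=np.clip(c*2.2,0,255).astype(np.uint8)
def P(X,col):
    a=(proj("scene",X)[0]-[205,95]+.5)*8;cv2.circle(c,tuple(a.astype(int)),4,col,-1)
T=np.array([.5283,-.1803,.2138])
P(T,(0,0,255))
for s in(-.0425,.0425):
    P(T+s*SX+[0,0,.013],(255,0,0))
    P(T+s*SX+SY*.011+[0,0,.013],(255,255,0))
for s in(-.07,.07):P(HC+s*SY+[0,0,.216],(0,255,255))
cv2.imwrite("pics/b2.png",c)
E
```

```text
(no output)
```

View pics/b2.png

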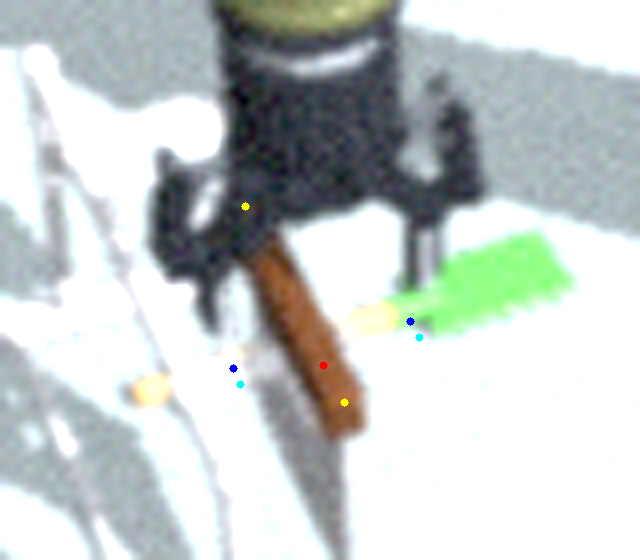

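The scene view shows both fingers straddling the handle's +y part, within 2 px of my projection. I'll grasp it now.

```bash
cat >> h.py <<'E'
def st(m):
    s=get_state();print(m,round(s["time"],2),np.round(s["tcp_pos"],4),"F",np.round(s["contact_force"],1),"M",np.round(s["wrist_torque"],2),round(s["width"],4))
def snap(name,sc=(50,310,150,410),tp=(110,290,70,410),k=1.0):
    a,da=vision.grab_frame("top");b,db=vision.grab_frame("scene")
    np.savez("f_"+name+".npz",top=da,scene=db)
    c=np.vstack([cv2.resize(x[r[0]:r[1],r[2]:r[3]],(2*(r[3]-r[2]),2*(r[1]-r[0])))[:,:800] if 0 else cv2.resize(x[r[0]:r[1],r[2]:r[3]],(600,300) if 0 else None,fx=min(400/(r[3]-r[2])*1.0,300/(r[1]-r[0])),fy=min(400/(r[3]-r[2]),300/(r[1]-r[0]))) if 0 else cv2.resize(x[r[0]:r[1],r[2]:r[3]],(400,int(400*(r[1]-r[0])/(r[3]-r[2])))) for x,r in((a,tp),)])
    e=cv2.resize(b[sc[0]:sc[1],sc[2]:sc[3]],(400,int(400*(sc[1]-sc[0])/(sc[3]-sc[2]))))
    H=max(len(c),len(e));o=np.zeros((H,800,3),np.uint8);o[:len(c),:400]=c;o[:len(e),400:]=e
    cv2.imwrite(f"pics/{name}.png",np.clip(o*1.5,0,255).astype(np.uint8)[:600])
E
python3 - <<'E'
from h import *
ctrl.movel(GP,max_speed=.08);st("at")
ctrl.close_gripper(force=80);st("closed")
g=get_state()["tcp_pos"];np.save("g.npy",g)
ctrl.movel(GP+[0,0,.0185],max_speed=.06);st("lift")
snap("lift",sc=(70,200,180,310),tp=(150,270,260,400))
E
```

```text
at 5.03 [ 0.528  -0.1804  0.1835] F [-0.1  0.1 -0.3] M [-0.03 -0.02 -0.01] 0.0854
closed 5.64 [ 0.5279 -0.1802  0.1836] F [-2.5  0.3  2.9] M [ 0.09  0.29 -0.01] 0.0194
lift 6.1 [ 0.5281 -0.1802  0.2021] F [ 0.4 -0.2 -2. ] M [ 0.1  -0.05  0.04] 0.0198
```

View pics/lift.png

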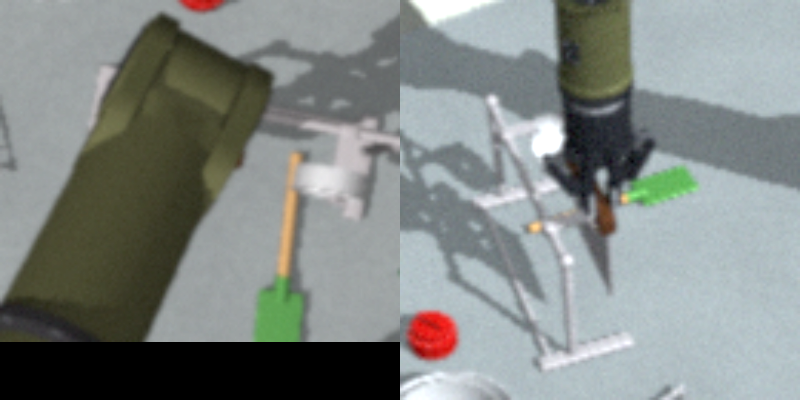

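The scraper is held and the −2 N reading matches its weight. I'll unhook it towards the robot.

```bash
python3 - <<'E'
from h import *
L=GP+[0,0,.0185]
for s in(.018,.026,.034,.06):
    ctrl.movel(L-s*SX,max_speed=.08);st(s)
    f=get_state()["contact_force"]
    if np.hypot(f[0],f[1])>5: print("CONTACT");break
else:
    ctrl.movel(L-.075*SX+[0,0,.05],max_speed=.15);st("up")
snap("out",sc=(70,230,160,320),tp=(150,290,230,390))
E
```

```text
0.018 6.58 [ 0.5102 -0.1768  0.2019] F [ 0.5 -0.2 -1.2] M [ 0.11 -0.05 -0.02] 0.0194
0.026 6.83 [ 0.5024 -0.1754  0.2019] F [-0.7  0.2 -2.1] M [ 0.05 -0.    0.06] 0.0192
0.034 7.08 [ 0.4945 -0.1739  0.2019] F [ 0.5  0.4 -2.2] M [ 0.22 -0.05  0.03] 0.0196
0.06 7.55 [ 0.4694 -0.1689  0.2021] F [ 0.1  0.8 -2. ] M [ 0.13 -0.05  0.1 ] 0.0196
up 8.05 [ 0.4547 -0.1659  0.2516] F [ 0.6  1.3 -2.8] M [ 0.1  -0.03  0.02] 0.0194
```

View pics/out.png

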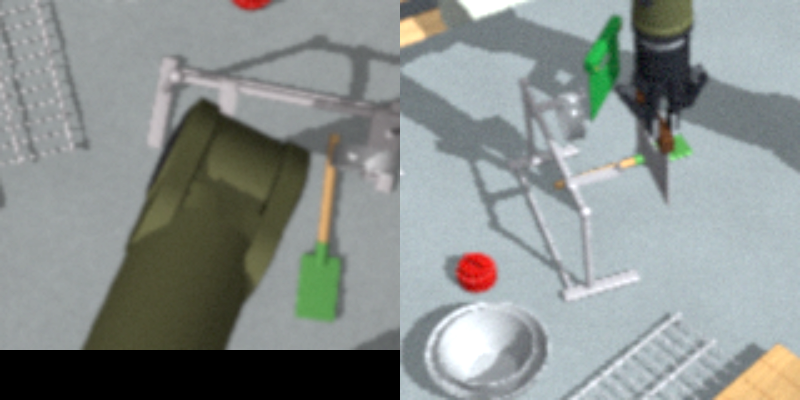

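```bash
python3 - <<'E'
from h import *
ctrl.movep(blk(.0455,-.098,.22),quat(BY-90));st("above")
snap("pre",sc=(150,330,200,400),tp=(120,270,70,280))
d=np.load("f_pre.npz")["scene"];full=cloud("scene",np.ones_like(d,bool),d)
l=np.c_[(full-BC)@BX_,(full-BC)@BY_,full[:,2]]
k=l[(abs(l[:,0])<.09)&(l[:,1]>-.14)&(l[:,1]<-.06)&(l[:,2]>.085)&(l[:,2]<.21)]
print(len(k),k.min(0),k.max(0))
for z in np.arange(.085,.21,.01):
    b=k[(k[:,2]>=z)&(k[:,2]<z+.01)]
    if len(b):print(round(z,3),len(b),b[:,:2].min(0),b[:,:2].max(0),b[:,1].mean())
E
```

```text
above 9.57 [0.6174 0.1618 0.2199] F [-0.   0.3 -2.1] M [-0.03 -0.13  0.02] 0.0195
462 [-0.07032542 -0.10313935  0.11138963] [ 0.07326383 -0.0932315   0.20937929]
0.105 4 [-0.03903234 -0.0990877 ] [ 0.02949848 -0.09841019] -0.09869971356734017
0.115 40 [-0.06920419 -0.10108687] [ 0.07061506 -0.09395988] -0.09724606420947408
0.125 49 [-0.06250623 -0.09917717] [ 0.07308021 -0.09375323] -0.09648742494329124
0.135 60 [-0.06584973 -0.10195867] [ 0.07263483 -0.09434825] -0.09718810326838422
0.145 47 [-0.06451114 -0.10129271] [ 0.07119162 -0.09496465] -0.09778759604673154
0.155 47 [-0.06846679 -0.10077806] [ 0.07143097 -0.0932315 ] -0.09707133966011948
0.165 53 [-0.07032542 -0.10313935] [ 0.07193553 -0.09467153] -0.09761321658580954
0.175 58 [-0.06865686 -0.10181794] [ 0.07183447 -0.0937878 ] -0.09758216143469814
0.185 51 [-0.06900544 -0.10130688] [ 0.07170983 -0.09378815] -0.09749014769988962
0.195 39 [-0.0619661  -0.10018972] [ 0.07326383 -0.09397657] -0.09754484450709791
0.205 14 [-0.06380978 -0.09920432] [ 0.06273549 -0.09511478] -0.09716556208728944
```

View pics/pre.png

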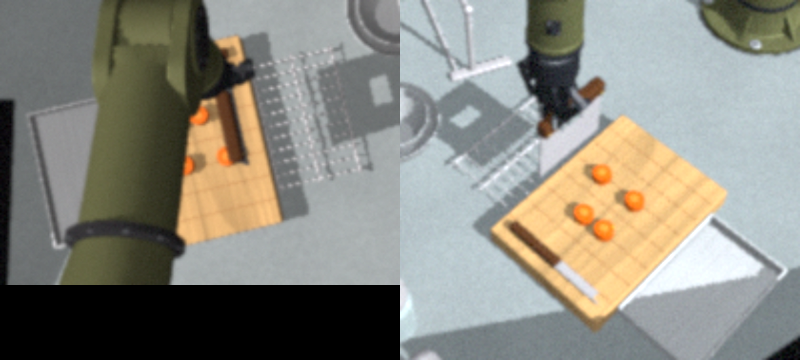

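The scraper hangs plumb over the block, with its blade plane at block y −97 mm and spanning ±70 mm. I'll lower it and sweep.

```bash
python3 - <<'E'
from h import *
z=.1463
ctrl.movel(blk(.0455,-.098,z+.01),max_speed=.12);st("low1")
ctrl.movel(blk(.0455,-.098,z),max_speed=.04);st("low")
f=get_state()["contact_force"]
if f[2]>2: z+=.002;ctrl.movel(blk(.0455,-.098,z));st("raised")
ctrl.movel(blk(.0455,.03,z),max_speed=.07);st("mid")
ctrl.movel(blk(.0455,.09,z),max_speed=.06);st("edge")
snap("mid",sc=(150,330,230,430),tp=(120,270,70,280))
E
```

```text
low1 10.36 [0.6178 0.1632 0.157 ] F [ 0.3 -0.1 -1.8] M [ 0.   -0.17 -0.01] 0.0195
low 10.76 [0.6172 0.1636 0.1462] F [ 0.9  0.1 -2.7] M [ 0.06 -0.08  0.01] 0.0192
mid 12.73 [0.5873 0.2875 0.1464] F [ 0.8 -0.4 -3.5] M [-0.03 -0.1   0.03] 0.0196
edge 13.88 [0.5732 0.3456 0.1464] F [ 0.4 -0.4 -2.5] M [ 0.03 -0.08 -0.  ] 0.0189
```

View pics/mid.png

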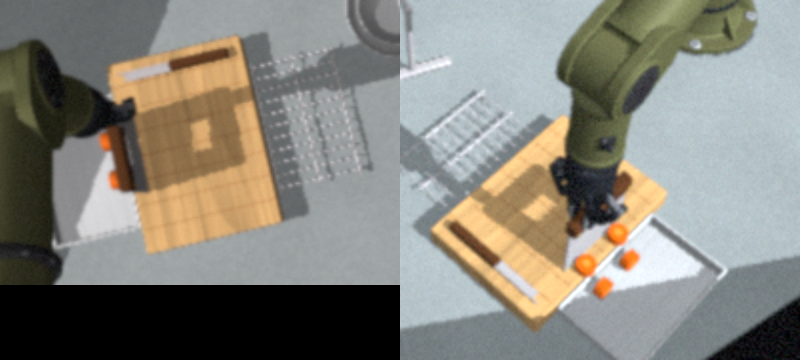

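```bash
python3 - <<'E'
from h import *
z=.1463
ctrl.movel(blk(.0455,.145,z),max_speed=.05);st("e")
ctrl.movel(blk(.0455,.165,z),max_speed=.05);st("e2")
snap("end",sc=(150,330,230,430),tp=(120,270,70,280))
E
```

```text
e 15.23 [0.5602 0.3991 0.1464] F [-0.6 -0.1 -3.2] M [-0.03 -0.14 -0.05] 0.0193
e2 15.78 [0.5551 0.4193 0.1461] F [-0.  -0.6 -2.8] M [ 0.01 -0.16 -0.01] 0.0193
```

View pics/end.png

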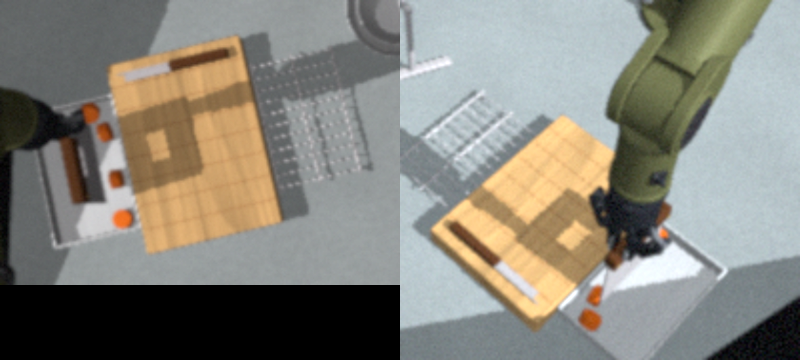

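Top view: all four rounds are in the tin, at about (90,112), (104,132), (116,180) and (122,218). I'll lift and return to the spot in front of the hook.

```bash
python3 - <<'E'
from h import *
ctrl.movel(blk(.0455,.165,.26),max_speed=.15);st("up")
L=GP+[0,0,.0185]
ctrl.movep(L-.085*SX+[0,0,.05],quat(YAW-90));st("front")
ctrl.pause(.2)
snap("front",sc=(70,330,160,420),tp=(110,290,70,390))
d=np.load("f_front.npz")["scene"];full=cloud("scene",np.ones_like(d,bool),d)
l=np.c_[(full-HC)@SX+.085,(full-HC)@SY,full[:,2]-.0685]
k=l[(abs(l[:,0])<.03)&(abs(l[:,1])<.09)&(l[:,2]>.07)&(l[:,2]<.23)]
print(len(k),k.min(0),k.max(0))
for z in np.arange(.075,.22,.01):
    b=k[(k[:,2]>=z)&(k[:,2]<z+.01)]
    if len(b):print(round(z,3),len(b),b[:,:2].min(0),b[:,:2].max(0),b[:,0].mean())
h=k[(k[:,2]>.19)&(k[:,1]<0.02)];print("handle",h.min(0),h.max(0),np.polyfit(h[:,1],h[:,0],1))
b=k[(k[:,2]<.15)];print("blade",np.polyfit(b[:,1],b[:,0],1), len(b))
E
```

```text
up 16.79 [0.5548 0.4189 0.2589] F [ 0.6  1.  -2.6] M [ 0.08 -0.12  0.03] 0.0197
front 18.92 [ 0.445  -0.1636  0.2517] F [ 0.7 -0.7 -2.9] M [ 0.11 -0.06  0.05] 0.0197
340 [-0.02154936 -0.06660651  0.07671729] [0.02470399 0.07275607 0.22989117]
0.075 12 [-0.00077229 -0.06660651] [0.00144355 0.06595971] 0.00031330704312210997
0.085 26 [-0.00158968 -0.06534818] [0.00275946 0.06896307] 0.0005974012000068104
0.095 23 [-0.00108034 -0.06555578] [0.00323619 0.06835242] 0.0007891234684805602
0.105 23 [-0.00140703 -0.06206962] [0.00271084 0.05916359] 0.0007446089807693496
0.115 23 [-0.00066827 -0.05926068] [0.00286704 0.07148431] 0.0010593934674401272
0.125 30 [-0.00146535 -0.06277518] [0.00295861 0.06663863] 0.0009088035300175522
0.135 23 [-0.00127954 -0.06154244] [0.00292739 0.06810839] 0.0009443143621508985
0.145 21 [-0.00130358 -0.04323422] [0.00279632 0.06826448] 0.0010214908469372286
0.155 15 [ 0.0008824  -0.04212029] [0.00383571 0.06876639] 0.0021119772276203476
0.165 6 [0.00103346 0.02845194] [0.00355747 0.06846722] 0.0018952938837712083
0.175 3 [0.00157391 0.05750508] [0.0018277  0.06766027] 0.0017123897931540742
0.185 8 [-0.0060809   0.03897085] [0.01006079 0.06881878] 0.0019420646372275002
0.195 16 [-0.00556317  0.05613076] [0.0130988  0.07275607] 0.005746958414648608
0.205 46 [-0.02085197 -0.04132983] [0.02032141 0.06969071] 0.0037243357707122783
0.215 50 [-0.02043082 -0.04731814] [0.02459638 0.07050875] 0.0013798588023326852
handle [-0.00902008 -0.04731814  0.20768648] [0.01143825 0.01924109 0.2194949 ] [-0.24308106 -0.00199808]
blade [0.0084837  0.00080541] 172
```

View pics/front.png

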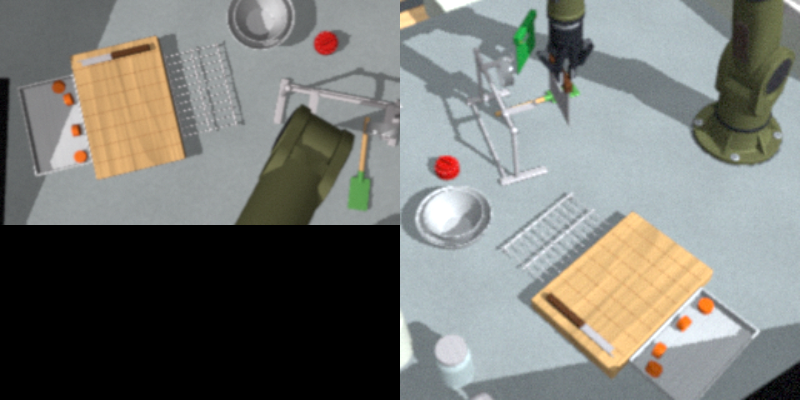

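The blade still sits as it was gripped (under 1 mm off), and all the rounds lie in the tin. I'll reverse the unhooking path.

```bash
python3 - <<'E'
from h import *
L=GP+[0,0,.0185]
ctrl.movel(L-.07*SX,max_speed=.12);st("low")
ok=True
for s in(.045,.034,.026,.018,.008,0):
    ctrl.movel(L-s*SX,max_speed=.06);st(s)
    f=get_state()["contact_force"]
    if np.hypot(f[0],f[1])>5: print("CONTACT");ok=False;break
if ok:
    for dz in(.008,.003,.0005):
        ctrl.movel(GP+[0,0,dz],max_speed=.04);st(dz)
snap("hung",sc=(70,200,180,310),tp=(150,270,260,400))
E
```

```text
low 19.8 [ 0.4592 -0.1673  0.202 ] F [ 0.1 -0.2 -1.9] M [ 0.09 -0.05  0.01] 0.0195
0.045 20.37 [ 0.4837 -0.1718  0.2016] F [-0.6  0.1 -2.9] M [ 0.15  0.07 -0.04] 0.0193
0.034 20.7 [ 0.4949 -0.1739  0.2017] F [-0.2 -0.1 -2. ] M [ 0.1  -0.01 -0.01] 0.0191
0.026 20.98 [ 0.5028 -0.1754  0.2017] F [-0.1 -0.3 -2.4] M [ 0.1  0.  -0. ] 0.0196
0.018 21.27 [ 0.5106 -0.1769  0.2017] F [-0.4 -0.3 -2.8] M [ 0.15 -0.01 -0.06] 0.0193
0.008 21.58 [ 0.5205 -0.1788  0.2017] F [-1.1  0.2 -2.3] M [0.11 0.   0.04] 0.0195
0 21.87 [ 0.5283 -0.1803  0.2017] F [-0.9 -0.2 -3.1] M [ 0.05 -0.    0.03] 0.0191
0.008 22.28 [ 0.5277 -0.1802  0.191 ] F [-0.4 -0.4 -2.4] M [ 0.12 -0.03 -0.04] 0.0194
0.003 22.56 [ 0.5278 -0.1801  0.186 ] F [-0.1  0.2 -1.6] M [ 0.15  0.03 -0.01] 0.0194
0.0005 22.81 [ 0.5282 -0.1805  0.184 ] F [ 0.7 -0.4 -1.2] M [ 0.02 -0.11  0.03] 0.0197
```

View pics/hung.png

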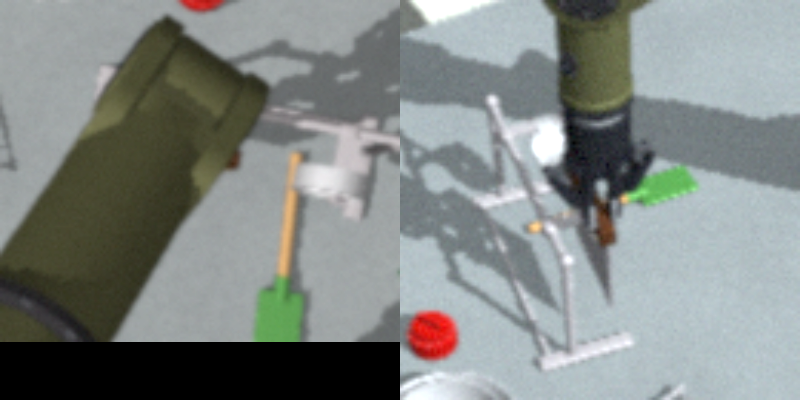

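```bash
python3 - <<'E'
from h import *
for dz in(-.0003,-.001):
    ctrl.movel(GP+[0,0,dz],max_speed=.02);st(dz)
    if get_state()["contact_force"][2]>1.: break
ctrl.ungrasp();st("open")
ctrl.pause(.4)
ctrl.movel(GP+[0,0,.03],max_speed=.05);st("up")
ctrl.movel(GP+[0,0,.12],max_speed=.15)
ctrl.movep(np.array([.42,.05,.33]),quat(YAW-90));ctrl.pause(.5);st("away")
snap("fin",sc=(50,330,150,430),tp=(110,290,70,410))
n="top";d=np.load("f_fin.npz")[n];full=cloud(n,np.ones_like(d,bool),d)
H=full[np.all((full>[.47,-.33,.205])&(full<[.58,-.13,.23]),1)]
print(len(H),cv2.minAreaRect((H[:,:2]*1000).astype(np.float32)),np.median(H[:,2]))
for m in models.masks_of("scene","carrot1"):
    if m["p"]>.3:
        P=cloud("scene",m["mask"],np.load("f_fin.npz")["scene"]);P=P-BC;print(round(m["p"],2),np.round([np.median(P@BX_),np.median(P@BY_),P[:,2].max()],3))
E
```

```text
-0.0003 23.16 [ 0.5283 -0.1802  0.1835] F [0.4 2.7 4.2] M [ 0.26  0.03 -0.  ] 0.0195
open 23.81 [ 0.5279 -0.1803  0.183 ] F [0.3 0.2 0.5] M [0.01 0.03 0.04] 0.0854
up 24.97 [ 0.5279 -0.1801  0.2132] F [-0.1  0.2  1.1] M [-0.02 -0.01  0.01] 0.0853
away 27.22 [0.4201 0.0498 0.3299] F [ 0.7 -0.  -0.3] M [ 0.02  0.01 -0.01] 0.0851
371 ((520.586181640625, -221.81590270996094), (139.40713500976562, 22.196308135986328), 78.57219696044922) 0.21476053926671299
0.53 [-0.093  0.155  0.028]
0.5 [0.061 0.152 0.044]
0.44 [0.101 0.172 0.04 ]
0.42 [-0.021  0.151  0.042]
```

View pics/fin.png

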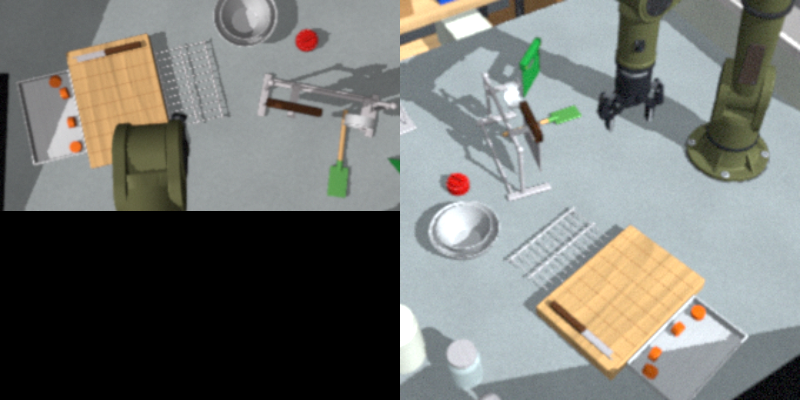

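```bash
python3 - <<'E'
from h import *
im,_=vision.grab_frame("scene");t,_=vision.grab_frame("top")
c=cv2.resize(im[250:330,300:410],(600,436),interpolation=cv2.INTER_CUBIC)
e=cv2.resize(t[160:260,80:145],(195,300),interpolation=cv2.INTER_CUBIC)
o=np.zeros((436,800,3),np.uint8);o[:,:600]=c;o[:300,600:795]=e;cv2.imwrite("pics/tin.png",np.clip(o*1.5,0,255).astype(np.uint8))
for n in("top","scene"):
  _,d=vision.grab_frame(n) if 0 else (0,np.load("f_fin.npz")[n])
  m=models.masks_of(n,"carrot1")
  for k in m:
    if k["p"]>.3:
      P=cloud(n,cv2.erode(k["mask"].astype(np.uint8),np.ones((2,2)))>0,d);l=np.c_[(P-BC)@BX_,(P-BC)@BY_,P[:,2]]
      print(n,round(k["p"],2),np.round(np.percentile(l,[5,50,95],0),3).tolist())
E
```

```text
top 0.68 [[-0.113, 0.136, 0.003], [-0.1, 0.148, 0.019], [-0.087, 0.163, 0.025]]
top 0.6 [[0.044, 0.139, 0.018], [0.054, 0.144, 0.034], [0.066, 0.153, 0.041]]
top 0.59 [[-0.042, 0.137, 0.016], [-0.032, 0.141, 0.032], [-0.021, 0.151, 0.04]]
scene 0.66 [[-0.106, 0.148, 0.014], [-0.094, 0.158, 0.02], [-0.084, 0.167, 0.027]]
scene 0.48 [[0.086, 0.163, 0.02], [0.101, 0.175, 0.03], [0.11, 0.185, 0.037]]
scene 0.41 [[-0.035, 0.146, 0.019], [-0.023, 0.154, 0.031], [-0.014, 0.158, 0.039]]
```

View pics/tin.png

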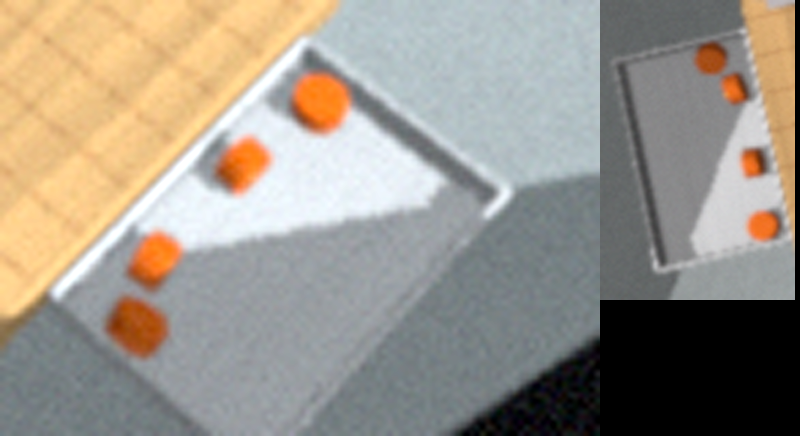

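All four rounds are inside the tin; two or three stand on edge, resting on the floor. The scraper hangs within 1 mm of where it was and the robot touches nothing, so I'll hand in.

```bash
python3 -c "
from h import *
ticket.close_job();st('done')"
```

```text
the job is handed in; nothing more can be done
the job is handed in; nothing more can be done
```

I did the whole job and handed it in; the last robot clock I read was 27.2 s, against the 56 s limit. I lifted the scraper off the left hook and swept the four carrot rounds off the block into the tin with its blade. I then hung it back on the same hook by its slot, let go, and moved the arm clear.

**What the last checks showed:**
- **Carrots:** all four rounds are inside the tin. At least two stand on edge near the wall by the block instead of lying flat. In the last close check each camera's network reported only three of the four, but the pictures show all four.
- **Scraper:** it hangs within about 1 mm and 0.5° of its first pose. It took its weight on the hook before I opened the gripper.
- **Forces:** no reading I took of the outside force went above about 5 N.
- **Everything else:** the other things look unmoved in the pictures; I did not measure them. The gripper stayed about 100 mm above the block while sweeping, clear of the carrots.

No check failed.

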